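Gang-sand a row of knob blanks

ROBOT

A 6-joint arm with a two-finger parallel gripper is mounted at the origin on the work surface. World frame = base frame: x ahead of the robot, y to its left, z up, the work surface at z = 0. Lengths are in m, angles in rad, forces in N, time in s.
With the tool pointing down it reaches from about 0.375 to 0.925 m from the base axis. Payload 5.7 kg.
Tool frame: the origin (TCP) lies between the finger pads; the fingertips stand ctrl.finger_overhang ahead of it and the grasp point (between the pads) lies 2 mm behind it (ctrl.finger_overhang is the distance from the TCP to the fingertips, in m); z points along the fingers, y is the line along which they close (so a half turn about z gives the same grasp; the last joint's range is limited). The gripper opens to 88 mm and grips with 3 to 60 N. Pads are 20 mm wide; open, the fingers measure 115 mm over their backs; the gripper's body (75 mm by 178 mm) begins 61 mm behind the grasp point.
Start: joints at [-1.254, 0.359, 1.51, -0, 1.272, -0.115], TCP at [0.251, -0.545, 0.24] pointing down, gripper open.
Joint ranges: [-2.97, 2.97], [-1.01, 2.36], [0.21, 2.38], [-0.96, 4.11], [0.2, 2.71], [-2.98, 2.98]. Speed limits (rad/s): [2.39, 2.39, 3.14, 3.14, 3.14, 3.14].

INTERFACE

Orientations are given as a unit quaternion [x, y, z, w].
In Python, from workcell import read_state, eyes, hand_in, ctrl gives the robot as it stands.
- The arm moves only by the shell command python3 -m inch 'ROWS' [FORCE]. ROWS is JSON, a list of rows, each a list of 5 numbers: the opening, from 0 (shut) to 1 (fully open), then the shift along the world's x, y, z as a fraction of full scale, then the turn about the world's z as a fraction of full scale. A call has 1 to 8 rows; each row is the pose to reach, as a shift and turn from the pose commanded when the call began, turning the shorter way round; what a row does not reach only later rows make up. Full scale, the value 1, is 1 m for a shift and pi rad for a turn. A row lasts 1/10 s, in which the tool goes at most 50 mm and 8.59 degrees, less where a joint would pass 70% of its speed; a pose out of reach is approached as far as the arm can. A call with a number of a shift or a turn outside -1 to 1 is refused whole. A call with a gripper value outside its range is refused whole. The fingers move at their own pace and stop on an object; FORCE is the grip in N (left out, the last holds). Time passes only in rows, so rows that repeat a pose let the fingers close. It gives the time, the measured TCP pose, the force, the opening and the grip force at its end, in the units of the state.
- read_state(): the state, without advancing time (a new reading comes with each control period).
- eyes.camera(name): name is "side" or "top"; returns (picture, depth): 384x512x3 uint8, red, green, blue; 384x512 float32, m along the optical axis (not along the pixel's ray), 0 where there is no reading.
- eyes.calibration(name): a dict with "fx", "fy", "cx", "cy" (pixels), "rvec" (rotation vector, rad) and "tvec" (3), from world to camera coordinates, as OpenCV has them. Camera axes: x right, y down, z forward; pixel columns grow to the right and rows downward; lengths in m; the calibration is good to about 2 mm. A picture is of the moment at which its call begins. calibration takes no time and is no camera call.
- hand_in(): hands the job in; it is judged then, once.
The state is a dict: "time": time; "joint_pos": joint angles; "qvel": joint speeds; "joint_efforts": joint torques, N m; "position": TCP position; "ee_rot": TCP orientation; "force": force on the tool from outside, world axes, zero at the start; "ft_torque": the same for the moment, N m; "finger_gap": opening from 0.0 (shut) to 1.0 (fully open); "finger_force": force on a finger pad.
Only numpy, scipy, OpenCV 4.12 (cv2) and the standard library are available. Lean on these libraries where they do the work, as an engineer would, in place of code of your own. Each camera call takes 0.05 s, during which the arm holds its last target. There are 200 camera calls.

TASK

Load every loose wooden knob blank on the bench, side by side and lying flat, into the channel of the sanding bed, slide the stop along until it holds the row closed up tight against the fixed cheek, and then swing the stop's lock lever down into its fork. Then take the sanding block by its handle, set it flat on the tops of the row over the blank next to the stop, and rub it lightly along the row, past its middle, until it is over the blank next to the cheek. Put the sanding block back flat on its rubber mat, leave the row clamped, and leave the other things on the bench alone.

Things in the scene. Friction and masses are not known exactly. Their poses are not given: they have to be found in the camera images.
- bed: Fixed green bed. Origin on the bench under the inner face of the fixed cheek, mid channel; x across, y along the channel from cheek to stop. Slab x -50 to 50, y -16 to 380, top at z = 10 mm, on which blanks rest. Channel between two lips at x = -36 and +36 (66 mm clear, tops z = 15 mm). Dark wood cheek y -16 to 0, x -39 to 39, top z = 44 mm. Lever side is -x, to the robot.
- stop (a joint): Travel in m of the sliding stop towards the cheek, 0 to 0.15: stop face at bed y = 0.240 - value. It starts at 0 to 0.025, stays where it is left (about 5 N friction, also with the lever down) and can push the blanks along.
- stop_face (a point): Middle of the stop's face that meets the row, at the height of the bed's top (bed z = 10 mm); axes parallel to the bed's. The face is dark wood, 60 mm wide in x, 12 mm thick, its top at bed z = 44 mm.
- stop_post (a point): Middle of the top of the black upright post on the stop, by which it is slid: 30 mm in x by 16 mm in y, from bed z = 24 mm up to 84 mm. It lies 47 mm behind the stop's face (at +y); 27 mm free between face and post, about 35 mm between the post and the lever with its steel fork and hinge behind it. Axes parallel to the bed's.
- lock (a joint): Angle in rad of the lock lever on the stop: 0 is closed, lying level in its fork; it grows to 0.9 as the lever rises. It starts raised at 0.6 to 0.85 and stays where it is left (0.10 N m friction). It is hinged about the bed's y axis.
- lock_hinge (a point): Hinge axis of the lock lever, at bed x = +28 mm, bed z = 33 mm, 112 mm behind the stop's face. The lever runs from here to -x: a steel bar 14 mm wide (y), 10 mm thick.
- lock_ball (a point): Centre of the black ball (22 mm diameter) at the lever's end, 90 mm from the hinge; closed it is at bed x = -62 mm, z = 33 mm. The fork's two tines stand at bed x = -20 to -30 mm on either side of the closed lever, tops at z = 42 mm.
- mat: Thin black rubber mat, 120 (x) by 90 (y) by 3 mm, fixed to the bench; parking place of the sanding block. Origin at the centre of its underside.
- block: Sanding block, 250 g: brown abrasive face 90 (x) by 60 (y) mm underneath, cork body up to z = 26 mm, on it a wooden ridge handle 80 (x) by 24 (y) mm, z 26 to 58 mm, gripped across y. Origin at the centre of its abrasive underside, z up. It starts on the mat.
- blank1: Wooden knob blank, 60 (x) by 36 (y) by 42 (z) mm, about 70 g, with a dark pilot hole in the middle of its top; origin centre of its underside. In the bed its 60 mm length lies across the channel and it takes 36 mm of the row; its top stands at bed z = 52 mm. 3 to 5 are present, all alike.
- blank2: Wooden knob blank, 60 (x) by 36 (y) by 42 (z) mm, about 70 g, with a dark pilot hole in the middle of its top; origin centre of its underside. In the bed its 60 mm length lies across the channel and it takes 36 mm of the row; its top stands at bed z = 52 mm. 3 to 5 are present, all alike.
- blank3: Wooden knob blank, 60 (x) by 36 (y) by 42 (z) mm, about 70 g, with a dark pilot hole in the middle of its top; origin centre of its underside. In the bed its 60 mm length lies across the channel and it takes 36 mm of the row; its top stands at bed z = 52 mm. 3 to 5 are present, all alike.
- blank4: Wooden knob blank, 60 (x) by 36 (y) by 42 (z) mm, about 70 g, with a dark pilot hole in the middle of its top; origin centre of its underside. In the bed its 60 mm length lies across the channel and it takes 36 mm of the row; its top stands at bed z = 52 mm. 3 to 5 are present, all alike.
- blank5: Wooden knob blank, 60 (x) by 36 (y) by 42 (z) mm, about 70 g, with a dark pilot hole in the middle of its top; origin centre of its underside. In the bed its 60 mm length lies across the channel and it takes 36 mm of the row; its top stands at bed z = 52 mm. 3 to 5 are present, all alike.
- glue: Bystander: yellow glue bottle, 60 mm diameter, 170 mm tall; origin under its centre.
- belt_roll: Bystander: standing roll of brown sanding belt, 90 mm diameter, 75 mm tall; origin under its centre.
- chisel: Bystander: wood-handled tool, 200 mm long, 26 mm thick, lying; origin under its middle.
- batten: Bystander: wooden batten, 220 by 30 by 18 mm, lying; origin under its middle.
- square: Bystander: try square, dark wood stock 90 mm, steel blade 130 mm, 16 mm high, lying; origin under the stock.
- tape: Bystander: tape measure, 70 by 40 by 60 mm; origin under its centre.
Things that resemble listed ones, but are neither listed nor needed, are in the scene too. What is shaped like the blank4 but pink is not meant.

How it is judged:
On the way, in this order (a step that is already met when the one before it is completed fails the run):
1. every blank lies flat in the bed's channel between the cheek and the stop (x of blank1 in the frame of bed between -0.008 and 0.008 m and y of blank1 in the frame of bed between 0.01 and 0.235 m and z of blank1 in the frame of bed between 0.007 and 0.014 m and angle between each of blank1, blank2, blank3, blank4, blank5's own z axis and vertical below 0.08 rad and x of blank2 in the frame of bed between -0.008 and 0.008 m and y of blank2 in the frame of bed between 0.01 and 0.235 m and z of blank2 in the frame of bed between 0.007 and 0.014 m and x of blank3 in the frame of bed between -0.008 and 0.008 m and y of blank3 in the frame of bed between 0.01 and 0.235 m and z of blank3 in the frame of bed between 0.007 and 0.014 m and x of blank4 in the frame of bed between -0.008 and 0.008 m and y of blank4 in the frame of bed between 0.01 and 0.235 m and z of blank4 in the frame of bed between 0.007 and 0.014 m and x of blank5 in the frame of bed between -0.008 and 0.008 m and y of blank5 in the frame of bed between 0.01 and 0.235 m and z of blank5 in the frame of bed between 0.007 and 0.014 m), for 0.2 s.
2. the stop holds the row closed up against the cheek (at most 4 mm of play), the lock lever still raised ((y of stop_face in the frame of bed between 0.105 and 0.112 m or y of stop_face in the frame of bed between 0.141 and 0.148 m or y of stop_face in the frame of bed between 0.177 and 0.184 m) and (y of blank1 in the frame of bed between 0.013 and 0.023 m or y of blank2 in the frame of bed between 0.013 and 0.023 m or y of blank3 in the frame of bed between 0.013 and 0.023 m or y of blank4 in the frame of bed between 0.013 and 0.023 m or y of blank5 in the frame of bed between 0.013 and 0.023 m) and (y of blank1 in the frame of bed between 0.049 and 0.059 m or y of blank2 in the frame of bed between 0.049 and 0.059 m or y of blank3 in the frame of bed between 0.049 and 0.059 m or y of blank4 in the frame of bed between 0.049 and 0.059 m or y of blank5 in the frame of bed between 0.049 and 0.059 m) and (y of blank1 in the frame of bed between 0.085 and 0.095 m or y of blank2 in the frame of bed between 0.085 and 0.095 m or y of blank3 in the frame of bed between 0.085 and 0.095 m or y of blank4 in the frame of bed between 0.085 and 0.095 m or y of blank5 in the frame of bed between 0.085 and 0.095 m) and (y of stop_face in the frame of bed below 0.118 m or (y of blank1 in the frame of bed between 0.121 and 0.131 m or y of blank2 in the frame of bed between 0.121 and 0.131 m or y of blank3 in the frame of bed between 0.121 and 0.131 m or y of blank4 in the frame of bed between 0.121 and 0.131 m or y of blank5 in the frame of bed between 0.121 and 0.131 m)) and (y of stop_face in the frame of bed below 0.154 m or (y of blank1 in the frame of bed between 0.157 and 0.167 m or y of blank2 in the frame of bed between 0.157 and 0.167 m or y of blank3 in the frame of bed between 0.157 and 0.167 m or y of blank4 in the frame of bed between 0.157 and 0.167 m or y of blank5 in the frame of bed between 0.157 and 0.167 m)) and value of joint lock above 0.4 rad), for 0.2 s.
3. the lock lever lies down in its fork (value of joint lock below 0.06 rad), for 0.2 s.
4. the sanding block rests flat on the row, its centre over the blank next to the stop ((contact force between block and blank1 above 0.5 N or contact force between block and blank2 above 0.5 N or contact force between block and blank3 above 0.5 N or contact force between block and blank4 above 0.5 N or contact force between block and blank5 above 0.5 N) and x of block in the frame of bed between -0.02 and 0.02 m and z of block in the frame of bed between 0.048 and 0.056 m and angle between block's own z axis and vertical below 0.1 rad and y of block in the frame of stop_face between -0.036 and 0.005 m), for 0.1 s.
5. still flat in contact, the block passes the middle of the row ((contact force between block and blank1 above 0.5 N or contact force between block and blank2 above 0.5 N or contact force between block and blank3 above 0.5 N or contact force between block and blank4 above 0.5 N or contact force between block and blank5 above 0.5 N) and x of block in the frame of bed between -0.02 and 0.02 m and z of block in the frame of bed between 0.048 and 0.056 m and angle between block's own z axis and vertical below 0.1 rad and ((y of stop_face in the frame of bed between 0.105 and 0.112 m and y of block in the frame of bed between 0.042 and 0.066 m) or (y of stop_face in the frame of bed between 0.141 and 0.148 m and y of block in the frame of bed between 0.06 and 0.084 m) or (y of stop_face in the frame of bed between 0.177 and 0.184 m and y of block in the frame of bed between 0.078 and 0.102 m))), for 0.05 s.
6. still flat in contact, the block is over the blank next to the cheek ((contact force between block and blank1 above 0.5 N or contact force between block and blank2 above 0.5 N or contact force between block and blank3 above 0.5 N or contact force between block and blank4 above 0.5 N or contact force between block and blank5 above 0.5 N) and x of block in the frame of bed between -0.02 and 0.02 m and z of block in the frame of bed between 0.048 and 0.056 m and angle between block's own z axis and vertical below 0.1 rad and y of block in the frame of bed between -0.005 and 0.036 m), for 0.1 s.
At the end, for the whole second after the job is handed in: All blanks present flat in the channel (8 mm of its middle), row closed up between cheek and stop (4 mm play in all), lock lever within 0.06 rad of closed, sanding block released, at rest flat on the mat within 30 mm of its centre (all of step 1 and (y of stop_face in the frame of bed between 0.105 and 0.112 m or y of stop_face in the frame of bed between 0.141 and 0.148 m or y of stop_face in the frame of bed between 0.177 and 0.184 m) and (y of blank1 in the frame of bed between 0.013 and 0.023 m or y of blank2 in the frame of bed between 0.013 and 0.023 m or y of blank3 in the frame of bed between 0.013 and 0.023 m or y of blank4 in the frame of bed between 0.013 and 0.023 m or y of blank5 in the frame of bed between 0.013 and 0.023 m) and (y of blank1 in the frame of bed between 0.049 and 0.059 m or y of blank2 in the frame of bed between 0.049 and 0.059 m or y of blank3 in the frame of bed between 0.049 and 0.059 m or y of blank4 in the frame of bed between 0.049 and 0.059 m or y of blank5 in the frame of bed between 0.049 and 0.059 m) and (y of blank1 in the frame of bed between 0.085 and 0.095 m or y of blank2 in the frame of bed between 0.085 and 0.095 m or y of blank3 in the frame of bed between 0.085 and 0.095 m or y of blank4 in the frame of bed between 0.085 and 0.095 m or y of blank5 in the frame of bed between 0.085 and 0.095 m) and (y of stop_face in the frame of bed below 0.118 m or (y of blank1 in the frame of bed between 0.121 and 0.131 m or y of blank2 in the frame of bed between 0.121 and 0.131 m or y of blank3 in the frame of bed between 0.121 and 0.131 m or y of blank4 in the frame of bed between 0.121 and 0.131 m or y of blank5 in the frame of bed between 0.121 and 0.131 m)) and (y of stop_face in the frame of bed below 0.154 m or (y of blank1 in the frame of bed between 0.157 and 0.167 m or y of blank2 in the frame of bed between 0.157 and 0.167 m or y of blank3 in the frame of bed between 0.157 and 0.167 m or y of blank4 in the frame of bed between 0.157 and 0.167 m or y of blank5 in the frame of bed between 0.157 and 0.167 m)) and value of joint lock below 0.06 rad and horizontal distance between block and mat below 0.03 m and z of block in the frame of mat between 0.001 and 0.007 m and angle between block's own z axis and vertical below 0.08 rad and linear speed of block below 0.02 m/s); the robot touches nothing.
It fails at once if a bystander is moved more than 30 mm (distance of any of glue, belt_roll, chisel, batten, square, tape from where it was at the start of the episode above 0.03 m).
It fails at once if the sanding block is pressed on a blank with more than 45 N (contact force between block and blank1 above 45 N or contact force between block and blank2 above 45 N or contact force between block and blank3 above 45 N or contact force between block and blank4 above 45 N or contact force between block and blank5 above 45 N).
Of blank1, blank2, blank3, blank4, blank5 only 3 to 5 are there at a start; the rules pass over those that are not, and their reading is None.
At some moment in a run one of blank1, blank2, blank3, blank4, blank5, block may be knocked a few centimetres aside while the robot is not near it.
Once in a run the grip may slacken for a moment while it holds something.
It also fails if it takes over 210 s, if anything falls off the work surface, if the arm or the gripper's body presses on something with over 40 N, if the wrist force passes 120 N, or if a joint passes its speed limit or range.

## Working session

There is one attempt and no reset: what is moved stays moved. The work goes in short steps, Python scripts to look and compute and a shell command to move; the robot and the scene stay as the last step left them, time stands still between calls to the robot, and variables do not carry over. Pictures are saved under pics/ and viewed, at most 14 in all, crops included, and the job is handed in when it is done.

```bash
ls; mkdir -p pics
cat > h.py <<'E'
import numpy as np, cv2
from workcell import read_state, eyes, hand_in, ctrl
def cam(n):
    im,d=eyes.camera(n); k=eyes.calibration(n)
    R=cv2.Rodrigues(np.array(k["rvec"],float))[0]; t=np.array(k["tvec"],float).ravel()
    return im,d,k,R,t
def pts(d,k,R,t):
    v,u=np.mgrid[:d.shape[0],:d.shape[1]]
    P=np.stack([(u-k["cx"])/k["fx"]*d,(v-k["cy"])/k["fy"]*d,d],-1)
    W=(P-t)@R; W[d==0]=np.nan
    return W
def ray(u,v,z,k,R,t):
    c=-R.T@t; r=R.T@np.array([(u-k["cx"])/k["fx"],(v-k["cy"])/k["fy"],1.])
    return c+r*(z-c[2])/r[2]
E
python3 - <<'E'
from h import *
print(read_state()["position"],ctrl.finger_overhang)
for n in("top","side"):
    im,d,k,R,t=cam(n); print(n,k,-R.T@t); cv2.imwrite(f"pics/{n}0.png",im[...,::-1]); np.savez(f"{n}0.npz",im=im,d=d)
E
```

```text
pics
[ 0.25089127 -0.54433446  0.23880973] 0.017
top {'fx': 371.21368115843103, 'fy': 371.21368115843103, 'cx': 252.0708766304155, 'cy': 194.1834803259506, 'rvec': array([ 2.18644989, -2.17527953,  0.08981188]), 'tvec': array([-0.02018389,  0.54785272,  1.29347192])} [ 0.44174339 -0.0156671   1.33350551]
side {'fx': 363.10537072540626, 'fy': 363.10537072540626, 'cx': 256.03311117823716, 'cy': 189.99646510627232, 'rvec': array([ 0.3102464 , -2.80425193,  1.19909668]), 'tvec': array([0.51147042, 0.14186144, 1.03906789])} [0.36724497 0.7486354  0.816128  ]
```

View pics/top0.png

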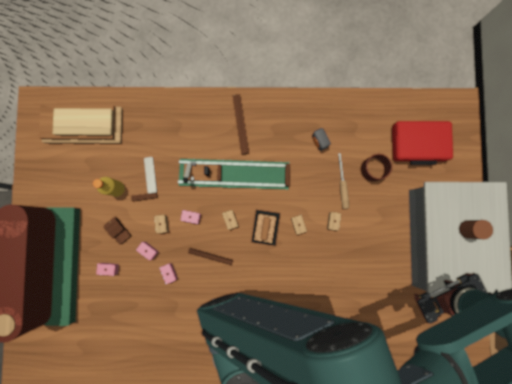

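View pics/side0.png

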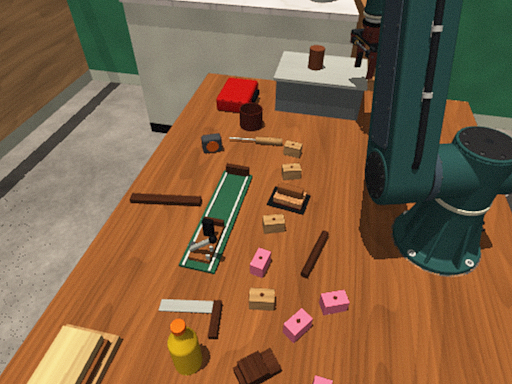

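Top view (up = +x, left = +y): tan blanks at (161,224), (230,220), (299,225) and (335,221), the block on its mat at (266,228), the bed at (178–287, 160–188) with the stop at its left (about 207,172). The side view agrees: four tan blanks at (292,148), (291,171), (274,224) and (262,298), with the cheek at (237,170). The pink ones are to be ignored.

```bash
cat >> h.py <<'E'
def comps(m,minpx=8):
    n,l,s,c=cv2.connectedComponentsWithStats(m.astype(np.uint8),connectivity=4)
    return [(l==i) for i in range(1,n) if s[i,4]>=minpx]
def rect(P):
    (c,s,a)=cv2.minAreaRect((P[:,:2]*1000).astype(np.float32))
    if s[0]<s[1]: s=s[::-1]; a+=90
    return np.array(c)/1000,s,(a+90)%180-90   # a: direction of long side, deg from world x
E
python3 - <<'E'
from h import *
for n in("top","side"):
    z=np.load(n+"0.npz"); im,d=z["im"],z["d"]; k=eyes.calibration(n)
    R=cv2.Rodrigues(np.array(k["rvec"]))[0]; t=np.array(k["tvec"]); W=pts(d,k,R,t)
    print(n,"table z",np.nanmedian(W[(abs(W[...,2])<.02)][:,2]))
    hsv=cv2.cvtColor(im,cv2.COLOR_RGB2HSV).astype(int)
    reg=(W[...,0]>.2)&(W[...,0]<.8)&(abs(W[...,1])<.8)
    m=(W[...,2]>.036)&(W[...,2]<.065)&reg
    for c in comps(m,15):
        P=W[c]; r=rect(P); v,u=np.argwhere(c).mean(0)
        print("h",(int(u),int(v)),c.sum(),r[0].round(4),np.round(r[1]),round(r[2],1),"z",np.median(P[:,2]).round(4),"hsv",np.median(hsv[c],0))
    g=(hsv[...,0]>65)&(hsv[...,0]<90)&(hsv[...,1]>100)&reg&(W[...,2]<.03)&(W[...,0]>.4)&(abs(W[...,1])<.4)
    if n=="top":
        g=cv2.morphologyEx(g.astype(np.uint8),cv2.MORPH_CLOSE,np.ones((7,7)))>0
    for c in comps(g,150):
        P=W[c]; P=P[np.isfinite(P[:,0])];r=rect(P); print("bed",c.sum(),r[0].round(4),np.round(r[1]),r[2],np.median(P[:,2]).round(4))
    dark=(hsv[...,2]<75)&reg
    m=(W[...,2]>.025)&(W[...,2]<.1)&reg&(W[...,0]>.5)&(W[...,0]<.65)&(W[...,1]>-.15)&(W[...,1]<.3)
    for c in comps(m,6):
        P=W[c]; r=rect(P); v,u=np.argwhere(c).mean(0)
        print("b",(int(u),int(v)),c.sum(),r[0].round(4),np.round(r[1]),round(r[2],1),"z",np.percentile(P[:,2],[10,50,90]).round(4))
a=cv2.imread("pics/top0.png")[140:260,150:350]; b=cv2.imread("pics/side0.png")[140:280,160:320]
cv2.imwrite("pics/crop0.png",np.vstack([cv2.resize(a,(500,300),interpolation=cv2.INTER_CUBIC),cv2.resize(b,(500,300)) if 0 else cv2.resize(b,(500,290),interpolation=cv2.INTER_CUBIC)]))
E
```

```text
top table z 4.8914467020581624e-05
h (77, 129) 1232 [0.7706 0.6072] [261.  59.] -90.0 z 0.057 hsv [ 20.  87. 198.]
h (423, 142) 2253 [ 0.7273 -0.6197] [200. 145.] 89.9 z 0.0592 hsv [  1. 188. 179.]
h (321, 138) 244 [ 0.7431 -0.2616] [69. 42.] 27.9 z 0.0585 hsv [ 18.   17.5 101. ]
h (385, 162) 74 [ 0.6553 -0.4762] [78. 29.] 27.3 z 0.0524 hsv [  6. 153.  47.]
h (367, 171) 66 [ 0.6271 -0.4268] [84. 31.] 30.1 z 0.0504 hsv [  7. 152.  51.]
h (189, 165) 46 [0.6435 0.1985] [37. 26.] -11.9 z 0.0469 hsv [ 24.   27.5 140.5]
h (219, 172) 57 [0.6238 0.0991] [57. 11.] -3.8 z 0.0435 hsv [ 12. 137. 101.]
h (287, 173) 100 [ 0.6163 -0.1428] [75. 15.] -0.4 z 0.0429 hsv [ 12. 144. 101.]
h (118, 188) 46 [0.5661 0.4499] [55. 20.] -5.2 z 0.0494 hsv [ 22. 172.  94.]
h (416, 237) 364 [ 0.3987 -0.5816] [338.   6.] -0.4 z 0.0513 hsv [40. 14. 55.]
h (63, 250) 1756 [0.3489 0.6458] [299. 105.] 0.8 z 0.0492 hsv [70.  96.  80.5]
h (190, 216) 179 [0.4665 0.1978] [60. 35.] 78.9 z 0.0417 hsv [175.  67. 207.]
h (230, 219) 178 [0.4574 0.0587] [60. 36.] 19.6 z 0.042 hsv [ 17. 103. 187.]
h (334, 221) 179 [ 0.4539 -0.3052
[... 2574 characters left out ...]
 366) 627 [0.4275 0.4662] [51. 50.] 39.8 z 0.0397 hsv [ 10. 176.  85.]
h (321, 379) 126 [0.285  0.4649] [35. 17.] -1.3 z 0.0417 hsv [172. 111. 245.]
bed 860 [ 0.6245 -0.017 ] [231.  62.] 88.7270278930664 0.0104
bed 381 [0.5789 0.0538] [389.  18.] 86.97972869873047 0.0103
bed 178 [0.6364 0.239 ] [71. 21.] -0.5038375854492188 0.0097
b (238, 167) 162 [ 0.6139 -0.14  ] [71. 20.] -2.9 z [0.0269 0.0407 0.0461]
b (208, 233) 537 [0.6154 0.16  ] [131.  70.] -89.2 z [0.0262 0.0468 0.0844]
b (218, 232) 13 [0.6004 0.1344] [23.  6.] -73.6 z [0.0255 0.026  0.0274]
b (205, 250) 17 [0.6198 0.1985] [22.  9.] 86.1 z [0.0253 0.0257 0.0271]
b (200, 255) 9 [0.6259 0.2194] [13.  5.] -82.8 z [0.0254 0.0259 0.0268]
```

View pics/crop0.png

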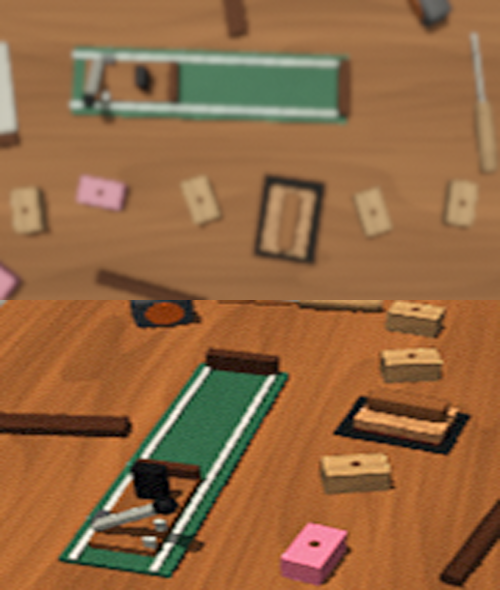

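The crop shows the lever raised on the -x side, the post, the stop face and the cheek clearly. All blanks measure z≈42 mm and 60×36, which fits the text. Next I fit the bed axes from the white lips and average the two views.

Run:
```python
from h import *
s=read_state(); print(s["position"].round(4) if hasattr(s["position"],'round') else s["position"],s["ee_rot"],s["force"],s["finger_gap"])
for n in("top","side"):
    z=np.load(n+"0.npz"); im,d=z["im"],z["d"]; k=eyes.calibration(n)
    R=cv2.Rodrigues(np.array(k["rvec"]))[0]; t=np.array(k["tvec"]); W=pts(d,k,R,t)
    hsv=cv2.cvtColor(im,cv2.COLOR_RGB2HSV).astype(int)
    w=(hsv[...,1]<90)&(hsv[...,2]>130)&(W[...,1]>-.13)&(W[...,1]<.14)&(W[...,2]>.005)&(W[...,2]<.03)
    for lo,hi in((.56,.6),(.63,.68)):
        v,u=np.nonzero(w&(W[...,0]>lo)&(W[...,0]<hi))
        P=np.array([ray(a,b,.015,k,R,t) for a,b in zip(u,v)])
        f=np.polyfit(P[:,1],P[:,0],1); r=P[:,0]-np.polyval(f,P[:,1]); print(n,"lip",len(P),f,"rms",r.std(),"z",np.median(W[v,u,2]))
    if n=="top": continue
for n in("top","side"):
    z=np.load(n+"0.npz"); im,d=z["im"],z["d"]; k=eyes.calibration(n)
    R=cv2.Rodrigues(np.array(k["rvec"]))[0]; t=np.array(k["tvec"]); W=pts(d,k,R,t)
    # tops only
    for nm,x0,y0,zl,zh in(("post",.622,.142,.078,.092),("face",.622,.1,.04,.05),("cheek",.615,-.142,.04,.05),("b1",.442,.302,.039,.046),("b2",.458,.0595,.039,.046),("b3",.442,-.181,.039,.046),("b4",.4545,-.305,.039,.046),("handle",.428,-.063,.056,.066)):
        m=(abs(W[...,0]-x0)<.045)&(abs(W[...,1]-y0)<.05)&(W[...,2]>zl)&(W[...,2]<zh)
        P=W[m]; r=rect(P); print(n,nm,m.sum(),r[0].round(4),np.round(r[1]),round(r[2],1),"mean",P.mean(0).round(4))
```

```text
[ 0.2509 -0.5444  0.2389] [ 9.76783201e-01  2.14228583e-01 -8.72144539e-05 -8.27940081e-04] [ 0.72497647 -0.39541273  1.07337645] 1.002020131762019
top lip 351 [0.02724598 0.58651313] rms 0.005153980544418347 z 0.011791360447365916
top lip 379 [0.03485157 0.6587866 ] rms 0.005457981015632628 z 0.011319244616326114
side lip 187 [0.02822107 0.58790818] rms 0.0026767676972813213 z 0.01436157403994059
side lip 156 [0.03342027 0.66033875] rms 0.002636200282483706 z 0.014583748243857277
top post 42 [0.6251 0.1395] [28. 14.] 1.6 mean [0.625  0.1397 0.0833]
top face 52 [0.6221 0.1016] [54. 38.] -38.0 mean [0.6231 0.0997 0.0438]
top cheek 89 [ 0.6163 -0.1428] [75. 15.] 0.0 mean [ 0.6176 -0.142   0.0436]
top b1 132 [0.4411 0.3002] [59. 36.] 8.6 mean [0.4415 0.3    0.0423]
top b2 141 [0.4574 0.0587] [60. 36.] 19.3 mean [0.4564 0.0582 0.0421]
top b3 149 [ 0.4414 -0.1814] [59. 35.] 18.5 mean [ 0.4415 -0.1813  0.0422]
top b4 150 [ 0.4542 -0.3051] [59. 36.] -8.4 mean [ 0.4538 -0.3042  0.0421]
top handle 145 [ 0.428  -0.0636] [80. 23.] -10.1 mean [ 0.4276 -0.0639  0.0607]
side post 59 [0.6264 0.1428] [29. 17.] -2.0 mean [0.6257 0.1437 0.083 ]
side face 82 [0.6243 0.1223] [59. 55.] 0.8 mean [0.6202 0.1133 0.044 ]
side cheek 95 [ 0.6173 -0.1401] [77. 19.] 0.1 mean [ 0.6176 -0.1382  0.0441]
side b1 342 [0.4435 0.3037] [59. 37.] 9.0 mean [0.4432 0.3036 0.042 ]
side b2 198 [0.4589 0.0609] [60. 39.] 19.9 mean [0.4588 0.0617 0.0422]
side b3 135 [ 0.4427 -0.1801] [59. 42.] 17.4 mean [ 0.4425 -0.1788  0.0423]
side b4 104 [ 0.4554 -0.3036] [59. 37.] -9.6 mean [ 0.4558 -0.3022  0.0424]
side handle 153 [ 0.4294 -0.0621] [78. 27.] -9.4 mean [ 0.4291 -0.0595  0.0605]
```

```bash
python3 -m inch '[[0.85,0.204,0.241,-0.1,0.313],[0.85,0.204,0.241,-0.1,0.313],[0.85,0.204,0.241,-0.1,0.313],[0.85,0.204,0.241,-0.1,0.313],[0.85,0.204,0.241,-0.1,0.313],[0.85,0.204,0.241,-0.1,0.313],[0.85,0.204,0.241,-0.1,0.313],[0.85,0.204,0.241,-0.1,0.313]]' 25; python3 -m inch '[[0.85,0,0,0,0],[0.85,0,0,0,0],[0.85,0,0,0,0]]'
python3 - <<'E'
from h import *
from scipy.spatial.transform import Rotation as Ro
s=read_state(); y=Ro.from_quat(s["ee_rot"]).as_matrix()[:,1]; print(s["position"],np.degrees(np.arctan2(y[1],y[0])),s["joint_pos"])
for n in("top","side"):
    im,d,k,R,t=cam(n); W=pts(d,k,R,t); hsv=cv2.cvtColor(im,cv2.COLOR_RGB2HSV).astype(int)
    if n=="top":cv2.imwrite("pics/top1.png",im[...,::-1])
    g=(hsv[...,0]>60)&(hsv[...,0]<95)&(hsv[...,1]>90)&(W[...,2]<.014)&(W[...,2]>.006)
    # channel green: per y strip, mid of extreme green pixels between lips
    v,u=np.nonzero(g&(abs(W[...,0]-.6225)<.029+.0)&(W[...,1]>-.12)&(W[...,1]<.08)); 
    P=np.array([ray(a,b,.010,k,R,t) for a,b in zip(*np.nonzero(g)[::-1])])
    for y0 in np.arange(-.12,.081,.04):
        q=P[abs(P[:,1]-y0)<.02]; c=q[abs(q[:,0]-.6225-.03*y0)<.034]; 
        lo,hi=np.percentile(c[:,0],[2,98]); print(n,round(y0,2),len(c),"in",lo.round(4),hi.round(4),((lo+hi)/2).round(4),"out",q[abs(q[:,0]-.62)<.07][:,0].min().round(4),q[abs(q[:,0]-.62)<.07][:,0].max().round(4))
E
```

```text
time: 0.9
position: [0.4559, -0.3, 0.1379]
ee_rot: [0.758, 0.652, 0.0, -0.002]
force: [-0.1, -1.0, 0.3]
finger_gap: 0.851
finger_force: 0.0
time: 1.2
position: [0.4546, -0.3053, 0.1401]
ee_rot: [0.761, 0.649, -0.0, 0.0]
force: [-1.0, 0.0, 0.2]
finger_gap: 0.849
finger_force: 0.0
[ 0.45464467 -0.30526002  0.1400992 ] -9.050121905816711 [-7.17218348e-01  3.95980066e-01  1.73639363e+00 -3.94063797e-04
  1.00835277e+00 -5.59053724e-01]
top -0.12 52 in 0.6006 0.6404 0.6205 out 0.6005 0.6404
top -0.08 104 in 0.6003 0.6437 0.622 out 0.6002 0.6438
top -0.04 123 in 0.6001 0.6435 0.6218 out 0.6 0.6436
top 0.0 119 in 0.6012 0.6434 0.6223 out 0.5999 0.647
top 0.04 93 in 0.6033 0.6438 0.6235 out 0.6032 0.6467
top 0.08 72 in 0.6031 0.6451 0.6241 out 0.6031 0.6466
side -0.12 119 in 0.5927 0.6505 0.6216 out 0.5689 0.6675
side -0.08 158 in 0.5936 0.6522 0.6229 out 0.5698 0.6687
side -0.04 166 in 0.5946 0.6528 0.6237 out 0.5716 0.6693
side 0.0 181 in 0.596 0.6549 0.6254 out 0.5723 0.6712
side 0.04 195 in 0.5967 0.6554 0.626 out 0.5737 0.6726
side 0.08 44 in 0.5968 0.6546 0.6257 out 0.5743 0.6736
```

```bash
python3 -m inch '[[0.85,0,0,-0.05,0],[0.85,0,0,-0.09,0],[0.85,0,0,-0.112,0],[0.85,0,0,-0.112,0],[0.6,0,0,-0.112,0],[0.6,0,0,-0.112,0],[0.6,0,0,-0.112,0],[0.6,0,0,-0.112,0]]' 25; python3 -m inch '[[0.6,0,0,0.03,0],[0.6,0,0,0.08,0],[0.6,0,0,0.112,0],[0.6,0,0,0.112,0]]'
```

```text
time: 2.1
position: [0.456, -0.3049, 0.0292]
ee_rot: [0.76, 0.65, 0.0, 0.002]
force: [-0.3, -1.1, 6.9]
finger_gap: 0.685
finger_force: 25.0
time: 2.5
position: [0.4579, -0.3061, 0.1448]
ee_rot: [0.76, 0.65, 0.001, 0.005]
force: [-0.5, -0.6, -0.3]
finger_gap: 0.677
finger_force: 25.0
```

```bash
python3 -m inch '[[0.6,0.164,0.196,0,0.04],[0.6,0.164,0.196,0,0.04],[0.6,0.164,0.196,0,0.04],[0.6,0.164,0.196,0,0.04],[0.6,0.164,0.196,0,0.04],[0.6,0.164,0.196,0,0.04],[0.6,0.164,0.196,0,0.04],[0.6,0.164,0.196,0,0.04]]'; python3 -m inch '[[0.6,0,0,-0.05,0],[0.6,0,0,-0.08,0],[0.6,0,0,-0.092,0],[0.6,0,0,-0.097,0],[0.6,0,0,-0.101,0],[0.6,0,0,-0.101,0]]'
```

```text
time: 3.3
position: [0.6178, -0.1083, 0.1389]
ee_rot: [0.718, 0.696, -0.001, -0.001]
force: [-0.6, -0.3, -1.5]
finger_gap: 0.682
finger_force: 25.0
time: 3.9
position: [0.6192, -0.109, 0.0393]
ee_rot: [0.718, 0.696, 0.0, 0.0]
force: [-0.3, 0.4, 0.3]
finger_gap: 0.682
finger_force: 25.0
```

Run:
```python
from h import *
s=read_state(); print(s["position"],s["force"],s["finger_gap"],s["finger_force"])
im,d,k,R,t=cam("side"); cv2.imwrite("pics/s1.png",cv2.resize(im[110:250,160:330,::-1],(680,560),interpolation=cv2.INTER_CUBIC))
```

```text
[ 0.61915505 -0.10897062  0.03929863] [-0.29759006  0.3978731   0.28980644] 0.6817013620380057 24.98993754386902
```

View pics/s1.png

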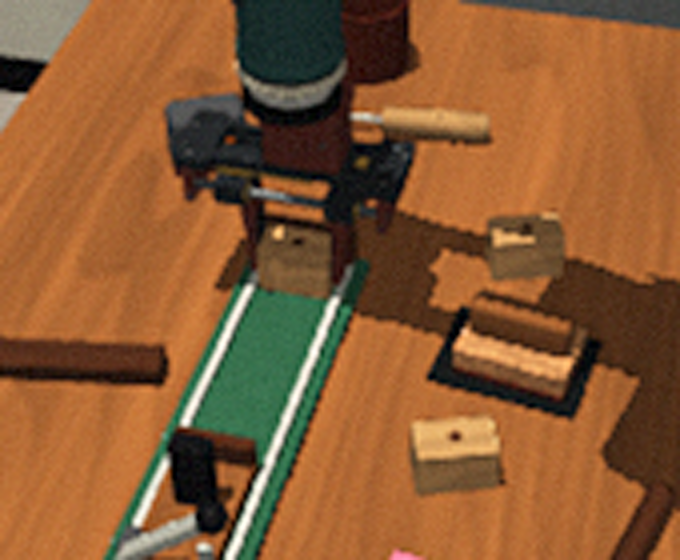

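The blank hangs at (295,255), level between the lips about 1 mm above the slab. I release it and re-check all the pieces.

```bash
python3 -m inch '[[0.85,0,0,0,0],[0.85,0,0,0,0],[0.85,0,0,0,0],[0.85,0,0,0.05,0],[0.85,0,0,0.1,0],[0.85,0,0,0.1,0]]'
cat >> h.py <<'E'
def look(names=("side","top")):
    for n in names:
        im,d,k,R,t=cam(n); W=pts(d,k,R,t); hsv=cv2.cvtColor(im,cv2.COLOR_RGB2HSV).astype(int)
        m=(W[...,0]>.35)&(W[...,0]<.69)&(W[...,1]>-.4)&(W[...,1]<.35)&(hsv[...,0]<30)&(hsv[...,0]>10)&(hsv[...,1]<185)&(hsv[...,2]>100)
        for lo,hi in((.038,.047),(.0485,.064)):
            for c in comps(m&(W[...,2]>lo)&(W[...,2]<hi),20):
                P=W[c]; r=rect(P); print(n,c.sum(),r[0].round(4),np.round(r[1]),round(r[2],1),"z",np.median(P[:,2]).round(4))
        v=cv2.resize(im[...,::-1],None,fx=1,fy=1); cv2.imwrite(f"pics/last_{n}.png",v)
    s=read_state(); print(s["time"],s["position"].round(4),s["force"].round(1),round(s["finger_gap"],3))
E
python3 -c "from h import *;look()"
```

```text
time: 4.55
position: [0.624, -0.1091, 0.1457]
ee_rot: [0.718, 0.696, 0.003, 0.005]
force: [1.7, -0.3, 0.0]
finger_gap: 0.849
finger_force: 0.0
side 112 [ 0.4427 -0.1787] [60. 40.] 16.8 z 0.0424
side 26 [ 0.6149 -0.089 ] [45.  6.] -2.7 z 0.0416
side 210 [0.4592 0.0606] [59. 38.] 19.9 z 0.0422
side 347 [0.4438 0.3032] [59. 37.] 9.7 z 0.0419
side 38 [ 0.6192 -0.1154] [55. 21.] 3.3 z 0.0532
side 54 [ 0.6205 -0.096 ] [60. 13.] 2.2 z 0.0521
side 124 [ 0.4301 -0.0617] [77. 24.] -9.2 z 0.0605
side 21 [0.6383 0.2078] [15. 13.] -1.0 z 0.0567
top 22 [0.6253 0.1008] [39.  4.] 0.7 z 0.0432
top 156 [0.4573 0.0587] [58. 35.] 20.6 z 0.042
top 166 [0.4415 0.3007] [60. 36.] 10.1 z 0.0413
4.65 [ 0.6202 -0.1081  0.1403] [ 0.2 -0.9 -0.7] 0.849
```

```bash
python3 -m inch '[[0.85,-0.177,-0.072,0,0.11],[0.85,-0.177,-0.072,0,0.11],[0.85,-0.177,-0.072,0,0.11],[0.85,-0.177,-0.072,0,0.11],[0.85,-0.177,-0.072,0,0.11],[0.85,-0.177,-0.072,0,0.11]]'; python3 -m inch '[[0.85,0,0,-0.05,0],[0.85,0,0,-0.09,0],[0.85,0,0,-0.111,0],[0.85,0,0,-0.111,0],[0.6,0,0,-0.111,0],[0.6,0,0,-0.111,0],[0.6,0,0,-0.111,0],[0.6,0,0,-0.111,0]]' 25; python3 -m inch '[[0.6,0,0,0.03,0],[0.6,0,0,0.08,0],[0.6,0,0,0.112,0],[0.6,0,0,0.112,0]]'
```

```text
time: 5.25
position: [0.4409, -0.1797, 0.1376]
ee_rot: [0.588, 0.809, 0.0, -0.001]
force: [0.1, 0.0, 1.0]
finger_gap: 0.851
finger_force: 0.0
time: 6.05
position: [0.4429, -0.1803, 0.0286]
ee_rot: [0.587, 0.809, 0.0, 0.001]
force: [0.3, -0.0, 0.1]
finger_gap: 0.682
finger_force: 25.0
time: 6.45
position: [0.4451, -0.1816, 0.1444]
ee_rot: [0.587, 0.809, 0.0, 0.005]
force: [0.5, -0.5, -0.5]
finger_gap: 0.683
finger_force: 25.0
```

```bash
python3 -m inch '[[0.6,0.179,0.12,0,-0.11],[0.6,0.179,0.12,0,-0.11],[0.6,0.179,0.12,0,-0.11],[0.6,0.179,0.12,0,-0.11],[0.6,0.179,0.12,0,-0.11],[0.6,0.179,0.12,0,-0.11],[0.6,0.179,0.12,0,-0.11]]'; python3 -m inch '[[0.6,0,0,-0.05,0],[0.6,0,0,-0.08,0],[0.6,0,0,-0.092,0],[0.6,0,0,-0.097,0],[0.6,0,0,-0.101,0],[0.6,0,0,-0.101,0]]'; python3 -m inch '[[0.85,0,0,0,0],[0.85,0,0,0,0],[0.85,0,0,0,0],[0.85,0,0,0.05,0],[0.85,0,0,0.1,0],[0.85,0,0,0.1,0]]'; python3 -c "from h import *;look()"
```

```text
time: 7.15
position: [0.62, -0.0596, 0.1386]
ee_rot: [0.717, 0.697, -0.001, -0.001]
force: [-0.2, -1.1, -0.5]
finger_gap: 0.683
finger_force: 25.0
time: 7.75
position: [0.621, -0.0606, 0.0391]
ee_rot: [0.718, 0.696, 0.0, 0.0]
force: [-0.2, 0.5, -1.9]
finger_gap: 0.681
finger_force: 25.0
time: 8.35
position: [0.6261, -0.0608, 0.1458]
ee_rot: [0.718, 0.696, 0.004, 0.005]
force: [1.7, -0.7, 0.2]
finger_gap: 0.847
finger_force: 0.0
side 32 [ 0.6215 -0.043 ] [56.  7.] 0.7 z 0.0415
side 205 [0.459  0.0608] [60. 37.] 18.9 z 0.0421
side 344 [0.4437 0.3031] [59. 37.] 9.6 z 0.0417
side 33 [ 0.6299 -0.1166] [33. 18.] 9.5 z 0.0527
side 27 [ 0.6179 -0.0688] [47. 12.] -14.0 z 0.0516
side 63 [ 0.6206 -0.048 ] [57. 16.] -2.6 z 0.0515
side 52 [ 0.4322 -0.0667] [66. 18.] -8.4 z 0.0616
top 33 [0.6238 0.101 ] [57.  7.] -3.2 z 0.0427
top 158 [0.4416 0.3002] [59. 38.] 9.2 z 0.0415
top 20 [0.635  0.2053] [22. 13.] 4.3 z 0.0551
top 56 [ 0.6163 -0.1162] [50. 17.] -3.1 z 0.0529
8.45 [ 0.6223 -0.0601  0.1404] [-0.2  0.6 -0.4] 0.849
```

```bash
python3 -m inch '[[0.85,-0.163,0.12,0,0.118],[0.85,-0.163,0.12,0,0.118],[0.85,-0.163,0.12,0,0.118],[0.85,-0.163,0.12,0,0.118],[0.85,-0.163,0.12,0,0.118],[0.85,-0.163,0.12,0,0.118]]'; python3 -m inch '[[0.85,0,0,-0.05,0],[0.85,0,0,-0.09,0],[0.85,0,0,-0.111,0],[0.85,0,0,-0.111,0],[0.6,0,0,-0.111,0],[0.6,0,0,-0.111,0],[0.6,0,0,-0.111,0],[0.6,0,0,-0.111,0]]' 25; python3 -m inch '[[0.6,0,0,0.03,0],[0.6,0,0,0.08,0],[0.6,0,0,0.112,0],[0.6,0,0,0.112,0]]';python3 -m inch '[[0.6,0.164,-0.072,0,-0.118],[0.6,0.164,-0.072,0,-0.118],[0.6,0.164,-0.072,0,-0.118],[0.6,0.164,-0.072,0,-0.118],[0.6,0.164,-0.072,0,-0.118],[0.6,0.164,-0.072,0,-0.118]]'
```

```text
time: 9.05
position: [0.456, 0.0608, 0.1376]
ee_rot: [0.576, 0.817, -0.001, -0.001]
force: [1.4, -0.4, 0.3]
finger_gap: 0.85
finger_force: 0.0
time: 9.85
position: [0.459, 0.06, 0.0286]
ee_rot: [0.577, 0.817, 0.001, 0.001]
force: [0.2, 0.8, -0.8]
finger_gap: 0.683
finger_force: 25.0
time: 10.25
position: [0.4615, 0.0601, 0.1443]
ee_rot: [0.577, 0.817, 0.003, 0.004]
force: [0.6, -0.1, -1.2]
finger_gap: 0.684
finger_force: 25.0
time: 10.85
position: [0.6211, -0.0119, 0.1384]
ee_rot: [0.718, 0.696, -0.001, -0.001]
force: [-0.5, -0.7, -1.3]
finger_gap: 0.681
finger_force: 25.0
```

```bash
python3 -m inch '[[0.6,0,0,-0.05,0],[0.6,0,0,-0.08,0],[0.6,0,0,-0.092,0],[0.6,0,0,-0.097,0],[0.6,0,0,-0.101,0],[0.6,0,0,-0.101,0]]'; python3 -m inch '[[0.85,0,0,0,0],[0.85,0,0,0,0],[0.85,0,0,0,0],[0.85,0,0,0.05,0],[0.85,0,0,0.1,0],[0.85,0,0,0.1,0]]'; python3 -m inch '[[0.85,-0.18,0.314,0,0.061],[0.85,-0.18,0.314,0,0.061],[0.85,-0.18,0.314,0,0.061],[0.85,-0.18,0.314,0,0.061],[0.85,-0.18,0.314,0,0.061],[0.85,-0.18,0.314,0,0.061],[0.85,-0.18,0.314,0,0.061],[0.85,-0.18,0.314,0,0.061]]';  python3 -c "from h import *;look()"
```

```text
time: 11.45
position: [0.6217, -0.0115, 0.0392]
ee_rot: [0.717, 0.697, 0.0, -0.0]
force: [0.3, 0.3, -0.4]
finger_gap: 0.693
finger_force: 24.8
time: 12.05
position: [0.6271, -0.0125, 0.1457]
ee_rot: [0.718, 0.696, 0.004, 0.005]
force: [0.3, 0.1, 0.7]
finger_gap: 0.854
finger_force: 0.0
time: 12.85
position: [0.4391, 0.3054, 0.1384]
ee_rot: [0.646, 0.763, -0.0, -0.001]
force: [0.9, -0.4, 0.6]
finger_gap: 0.851
finger_force: 0.0
side 30 [ 0.6218 -0.043 ] [55.  4.] 1.0 z 0.0417
side 38 [0.6222 0.0069] [58.  5.] -2.2 z 0.0436
side 302 [0.4434 0.3039] [59. 36.] 9.2 z 0.0418
side 143 [ 0.6197 -0.107 ] [61. 39.] -0.9 z 0.0519
side 157 [ 0.6209 -0.0609] [60. 40.] -0.1 z 0.0523
side 171 [ 0.6211 -0.01  ] [59. 37.] 0.3 z 0.0523
side 75 [ 0.4114 -0.0565] [41. 27.] -11.4 z 0.0606
side 23 [0.6401 0.2084] [18. 13.] -1.7 z 0.0545
top 29 [0.6237 0.1011] [57.  7.] -3.1 z 0.044
top 68 [ 0.6197 -0.1429] [67. 15.] 0.2 z 0.0428
top 152 [0.4415 0.3008] [59. 36.] 9.3 z 0.0414
top 23 [0.6356 0.2055] [22. 13.] 2.8 z 0.055
top 153 [ 0.6196 -0.013 ] [57. 35.] -0.2 z 0.0522
top 156 [ 0.6198 -0.062 ] [57. 35.] 0.1 z 0.0519
top 149 [ 0.6182 -0.1089] [60. 32.] -0.0 z 0.0516
top 149 [ 0.4278 -0.0637] [80. 24.] -9.5 z 0.0593
12.95 [0.441  0.3034 0.1385] [0.1 0.1 0.3] 0.849
```

```bash
python3 -m inch '[[0.85,0,0,-0.05,0],[0.85,0,0,-0.09,0],[0.85,0,0,-0.111,0],[0.85,0,0,-0.111,0],[0.6,0,0,-0.111,0],[0.6,0,0,-0.111,0],[0.6,0,0,-0.111,0],[0.6,0,0,-0.111,0]]' 25; python3 -m inch '[[0.6,0,0,0.03,0],[0.6,0,0,0.08,0],[0.6,0,0,0.112,0],[0.6,0,0,0.112,0]]';python3 -m inch '[[0.6,0.182,-0.266,0,-0.061],[0.6,0.182,-0.266,0,-0.061],[0.6,0.182,-0.266,0,-0.061],[0.6,0.182,-0.266,0,-0.061],[0.6,0.182,-0.266,0,-0.061],[0.6,0.182,-0.266,0,-0.061],[0.6,0.182,-0.266,0,-0.061],[0.6,0.182,-0.266,0,-0.061]]'; python3 -m inch '[[0.6,0,0,-0.05,0],[0.6,0,0,-0.08,0],[0.6,0,0,-0.092,0],[0.6,0,0,-0.097,0],[0.6,0,0,-0.101,0],[0.6,0,0,-0.101,0]]'
```

```text
time: 13.75
position: [0.4433, 0.3024, 0.029]
ee_rot: [0.648, 0.762, 0.001, 0.001]
force: [0.9, -1.1, 4.4]
finger_gap: 0.679
finger_force: 25.0
time: 14.15
position: [0.4452, 0.3039, 0.1448]
ee_rot: [0.648, 0.762, 0.005, 0.002]
force: [0.8, 1.5, -1.0]
finger_gap: 0.682
finger_force: 25.0
time: 14.95
position: [0.6256, 0.0334, 0.1389]
ee_rot: [0.719, 0.695, -0.0, 0.0]
force: [0.7, 0.7, 0.3]
finger_gap: 0.683
finger_force: 25.0
time: 15.55
position: [0.6239, 0.0371, 0.0391]
ee_rot: [0.717, 0.697, 0.0, -0.0]
force: [-0.8, 0.1, -0.4]
finger_gap: 0.681
finger_force: 25.0
```

```bash
python3 -m inch '[[0.85,0,0,0,0],[0.85,0,0,0,0],[0.85,0,0,0,0],[0.85,0,0,0.05,0],[0.85,0,0,0.1,0],[0.85,0,0,0.1,0]]'; python3 -m inch '[[0.6,0.002,0.05,0,0],[0.6,0.002,0.105,0,0],[0.6,0.002,0.105,0,0],[0.6,0.002,0.105,0,0]]'; python3 -c "from h import *;look()"
```

```text
time: 16.15
position: [0.6292, 0.0359, 0.1457]
ee_rot: [0.718, 0.696, 0.004, 0.005]
force: [-0.4, -0.1, -0.1]
finger_gap: 0.851
finger_force: 0.0
time: 16.55
position: [0.6257, 0.1424, 0.1382]
ee_rot: [0.717, 0.697, -0.0, -0.0]
force: [0.5, 0.1, 0.5]
finger_gap: 0.601
finger_force: 0.0
side 102 [ 0.6197 -0.1081] [59. 37.] -0.0 z 0.0527
side 141 [ 0.4292 -0.0618] [79. 25.] -7.3 z 0.0604
side 56 [0.6106 0.039 ] [41. 20.] -73.6 z 0.0519
side 25 [0.6472 0.045 ] [22. 13.] -87.6 z 0.0527
side 20 [0.6386 0.2082] [13. 13.] -53.5 z 0.0564
top 80 [ 0.6164 -0.1429] [74. 15.] -0.3 z 0.0427
top 164 [0.6229 0.0355] [57. 35.] 0.5 z 0.0522
top 149 [ 0.6194 -0.0115] [57. 31.] 0.3 z 0.0521
top 166 [ 0.6198 -0.062 ] [57. 35.] 0.1 z 0.052
top 152 [ 0.618  -0.1089] [60. 32.] -0.3 z 0.0524
top 144 [ 0.4279 -0.0637] [80. 24.] -9.6 z 0.06
16.65 [0.6259 0.1403 0.1382] [ 0.7  0.1 -0.2] 0.6
```

View pics/last_side.png

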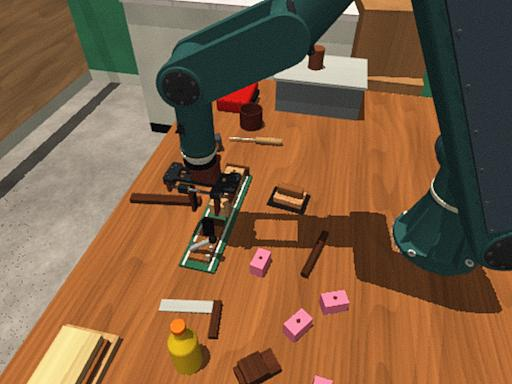

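The side picture shows no tan blank left on the table, only pink ones, with the row in the bed and the gripper above the post at (210,225). Next I grip the post and slide.

```bash
python3 -m inch '[[0.6,0,0,-0.03,0],[0.6,0,0,-0.06,0],[0.6,0,0,-0.071,0],[0.6,0,0,-0.071,0],[0.25,0,0,-0.071,0],[0.25,0,0,-0.071,0],[0.25,0,0,-0.071,0],[0.25,0,0,-0.071,0]]' 45; python3 -m inch '[[0.25,0,-0.01,0,0],[0.25,-0.001,-0.02,0,0],[0.25,-0.001,-0.03,0,0],[0.25,-0.001,-0.04,0,0],[0.25,-0.002,-0.05,0,0],[0.25,-0.002,-0.06,0,0],[0.25,-0.002,-0.07,0,0],[0.25,-0.002,-0.07,0,0]]'; python3 -c "from h import *;look(('top',))"
```

```text
time: 17.45
position: [0.6269, 0.1412, 0.0689]
ee_rot: [0.718, 0.696, 0.001, 0.001]
force: [0.1, -0.9, 4.9]
finger_gap: 0.34
finger_force: 45.0
time: 18.25
position: [0.6247, 0.0707, 0.0689]
ee_rot: [0.718, 0.696, 0.001, 0.0]
force: [-1.1, 1.3, 6.4]
finger_gap: 0.342
finger_force: 45.0
top 78 [ 0.6163 -0.1428] [75. 15.] -0.3 z 0.0438
top 459 [ 0.6191 -0.0324] [103.  61.] 87.9 z 0.052
top 153 [ 0.6181 -0.109 ] [60. 32.] -0.4 z 0.0519
top 144 [ 0.4279 -0.0638] [80. 24.] -9.4 z 0.0603
18.3 [0.6247 0.0707 0.0689] [-0.8 -0.5  6.2] 0.339
```

```bash
python3 -m inch '[[0.25,0,-0.002,0,0],[0.25,0,-0.004,0,0],[0.25,0,-0.006,0,0],[0.25,0,-0.008,0,0],[0.25,0,-0.008,0,0]]'; python3 -m inch '[[0.25,0,-0.001,0,0],[0.25,0,-0.002,0,0],[0.25,0,-0.002,0,0]]';python3 -m inch '[[0.25,0,-0.001,0,0],[0.25,0,-0.002,0,0],[0.25,0,-0.002,0,0]]';  python3 -c "from h import *;look(('top',))"
```

```text
time: 18.8
position: [0.6245, 0.0642, 0.0689]
ee_rot: [0.718, 0.696, 0.001, -0.0]
force: [-1.1, 5.2, 6.9]
finger_gap: 0.339
finger_force: 45.0
time: 19.1
position: [0.6245, 0.0625, 0.0689]
ee_rot: [0.718, 0.696, 0.001, -0.0]
force: [-1.0, 5.7, 7.5]
finger_gap: 0.336
finger_force: 45.0
time: 19.4
position: [0.6244, 0.0605, 0.0689]
ee_rot: [0.718, 0.696, 0.001, -0.0]
force: [-2.0, 5.8, 6.8]
finger_gap: 0.34
finger_force: 45.0
top 78 [ 0.6165 -0.1429] [74. 15.] -0.3 z 0.0432
top 585 [ 0.619  -0.0631] [136.  60.] 88.0 z 0.0521
top 118 [ 0.4282 -0.0639] [79. 23.] -9.1 z 0.0602
19.45 [0.6244 0.0606 0.0689] [-1.3  5.1  7.6] 0.341
```

```bash
for i in 1; do python3 -m inch '[[0.25,0,-0.001,0,0],[0.25,0,-0.002,0,0],[0.25,0,-0.002,0,0]]';python3 -m inch '[[0.25,0,-0.001,0,0],[0.25,0,-0.002,0,0],[0.25,0,-0.002,0,0]]'; done | egrep 'pos|force'
```

```text
position: [0.6243, 0.0585, 0.0689]
force: [-1.5, 6.5, 6.8]
finger_force: 45.0
position: [0.6243, 0.0576, 0.0689]
force: [-1.9, 10.9, 7.0]
finger_force: 45.0
```

```bash
python3 -m inch '[[0.25,0,-0.001,0,0],[0.25,0,-0.002,0,0],[0.25,0,-0.002,0,0]]' | egrep 'pos|force';  python3 -c "from h import *;look(('top','side'))"
```

```text
position: [0.6243, 0.0575, 0.0689]
force: [-1.8, 17.7, 7.5]
finger_force: 45.0
top 71 [ 0.62   -0.1419] [68. 18.] -8.7 z 0.0435
top 563 [ 0.6185 -0.0656] [133.  60.] 89.7 z 0.0522
top 81 [ 0.4361 -0.0692] [61. 21.] 0.7 z 0.06
side 69 [ 0.6105 -0.1203] [39. 36.] 15.2 z 0.0523
side 35 [ 0.4509 -0.067 ] [36. 16.] 0.1 z 0.0617
20.45 [0.6243 0.0575 0.0689] [-1.5 17.9  6.5] 0.336
```

```bash
python3 -m inch '[[0.25,0,0.004,0,0],[0.25,0,0.004,0,0],[0.6,0,0.004,0,0],[0.6,0,0.004,0,0],[0.6,0,0.004,0,0],[0.6,0,0.004,0.04,0],[0.6,0,0.004,0.082,0],[0.6,0,0.004,0.082,0]]'; python3 -m inch '[[0.6,-0.05,-0.05,0,0],[0.6,-0.1,-0.1,0,0],[0.6,-0.1,-0.1,0,0]]'
python3 - <<'E'
from h import *
for n in("top","side"):
    im,d,k,R,t=cam(n); W=pts(d,k,R,t); hsv=cv2.cvtColor(im,cv2.COLOR_RGB2HSV).astype(int)
    reg=(W[...,0]>.54)&(W[...,0]<.68)&(W[...,1]>.02)&(W[...,1]<.17)&(W[...,2]>.03)&(W[...,2]<.12)
    for c in comps(reg&(hsv[...,2]<60),5)+comps(reg&(hsv[...,1]<60)&(hsv[...,2]>90),5):
        P=W[c]; r=rect(P); print(n,c.sum(),P.mean(0).round(4),"zmax",P[:,2].max().round(4),np.round(r[1]),"hsv",np.median(hsv[c],0))
    cv2.imwrite(f"pics/lev_{n}.png",cv2.resize(im[130:270,150:330,::-1],(720,560),interpolation=cv2.INTER_CUBIC))
look()
E
```

```text
time: 21.25
position: [0.6282, 0.0569, 0.1552]
ee_rot: [0.718, 0.696, 0.004, 0.004]
force: [1.0, 0.5, 0.3]
finger_gap: 0.598
finger_force: 0.0
time: 21.55
position: [0.5218, -0.0439, 0.1489]
ee_rot: [0.717, 0.697, -0.001, -0.0]
force: [0.5, -0.0, -0.1]
finger_gap: 0.6
finger_force: 0.0
top 17 [0.6142 0.0544 0.0799] zmax 0.0865 [18.  7.] hsv [13. 62. 49.]
top 8 [0.586  0.1224 0.1036] zmax 0.107 [10.  6.] hsv [30.  16.  47.5]
top 77 [0.6286 0.1196 0.0609] zmax 0.0982 [71. 27.] hsv [ 24.  29. 145.]
side 227 [0.6144 0.0745 0.069 ] zmax 0.1069 [119.  51.] hsv [ 90. 102.  16.]
side 92 [0.627  0.1272 0.0619] zmax 0.0896 [60. 20.] hsv [ 26.  25. 151.]
side 9 [0.602  0.1394 0.0386] zmax 0.0428 [6. 5.] hsv [ 25.  20. 168.]
side 593 [ 0.6204 -0.0604] [147.  60.] 88.1 z 0.0523
top 33 [ 0.639  -0.1429] [29. 15.] -0.6 z 0.044
top 94 [ 0.6366 -0.0986] [69. 22.] 84.2 z 0.0523
top 26 [ 0.3986 -0.0622] [21. 14.] 1.2 z 0.0601
21.75 [ 0.5237 -0.0434  0.1494] [-0.3  0.4 -0.2] 0.6
```

View pics/lev_side.png

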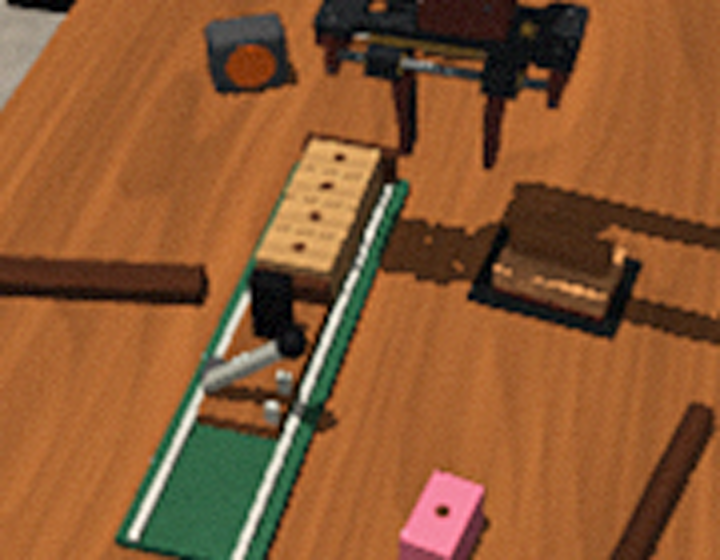

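The row is closed with four blanks at (300–340,155–245) in the crop; the raised ball is at (291,340), measured at (0.586, 0.122) with its top at z 0.107. Next I press the lever down with closed fingers.

```bash
python3 -m inch '[[0,0.02,0.05,0,0],[0,0.05,0.1,0,0],[0,0.05,0.15,0,0],[0,0.05,0.166,0,0],[0,0.05,0.166,0,0],[0,0.05,0.166,0,0],[0,0.05,0.166,0,0]]' 10; python3 -m inch '[[0,0,0,-0.02,0],[0,0,0,-0.03,0],[0,0,0,-0.04,0],[0,0,0,-0.05,0],[0,0,0,-0.06,0],[0,0,0,-0.07,0],[0,0,0,-0.08,0],[0,0,0,-0.08,0]]';python3 -m inch '[[0,0,0,-0.003,0],[0,0,0,-0.006,0],[0,0,0,-0.008,0],[0,0,0,-0.008,0]]'; python3 -m inch '[[0,0,0,-0.001,0],[0,0,0,-0.002,0],[0,0,0,-0.002,0]]'
```

```text
time: 22.45
position: [0.5743, 0.1228, 0.1493]
ee_rot: [0.718, 0.696, -0.0, 0.0]
force: [-0.5, -0.2, 0.1]
finger_gap: 0.017
finger_force: 0.0
time: 23.25
position: [0.549, 0.1224, 0.0624]
ee_rot: [0.718, 0.696, -0.018, -0.016]
force: [-36.9, 4.5, 4.1]
finger_gap: 0.002
finger_force: 17.9
time: 23.65
position: [0.5482, 0.1224, 0.0545]
ee_rot: [0.718, 0.696, -0.018, -0.017]
force: [-38.5, 6.4, 0.3]
finger_gap: 0.006
finger_force: 17.5
time: 23.95
position: [0.5481, 0.1224, 0.0526]
ee_rot: [0.718, 0.696, -0.018, -0.017]
force: [-38.5, 5.9, 1.4]
finger_gap: 0.005
finger_force: 17.7
```

The fingers slid off the outside of the ball. I back off in -x, rise and look.

```bash
python3 -m inch '[[0,-0.02,0,0,0],[0,-0.035,0,0,0],[0,-0.04,0,0,0],[0,-0.04,0,0.05,0],[0,-0.04,0,0.09,0],[0,-0.04,0,0.09,0]]';  python3 - <<'E'
from h import *
for n in("top","side"):
    im,d,k,R,t=cam(n); W=pts(d,k,R,t); hsv=cv2.cvtColor(im,cv2.COLOR_RGB2HSV).astype(int)
    reg=(W[...,0]>.54)&(W[...,0]<.68)&(W[...,1]>.02)&(W[...,1]<.17)&(W[...,2]>.03)&(W[...,2]<.12)
    for c in comps(reg&(hsv[...,2]<60),5)+comps(reg&(hsv[...,1]<60)&(hsv[...,2]>90),5):
        P=W[c]; r=rect(P); print(n,c.sum(),P.mean(0).round(4),"zmax",P[:,2].max().round(4),np.round(r[1]),"hsv",np.median(hsv[c],0))
    cv2.imwrite(f"pics/lev2_{n}.png",cv2.resize(im[130:270,150:330,::-1],(720,560),interpolation=cv2.INTER_CUBIC))
look()
E
```

```text
time: 24.55
position: [0.5391, 0.123, 0.1551]
ee_rot: [0.718, 0.696, 0.004, 0.003]
force: [0.6, -0.4, -0.5]
finger_gap: 0.005
finger_force: 0.0
top 15 [0.6133 0.0543 0.0807] zmax 0.0888 [17.  7.] hsv [12. 60. 50.]
top 5 [0.6535 0.1019 0.0378] zmax 0.0397 [7. 3.] hsv [ 30.  23. 143.]
side 187 [0.6209 0.0603 0.0598] zmax 0.0887 [59. 31.] hsv [97. 96. 17.]
side 42 [0.5633 0.1302 0.0394] zmax 0.0473 [20. 14.] hsv [96.5 80.  17. ]
side 135 [0.6156 0.1272 0.0373] zmax 0.0443 [81. 31.] hsv [ 26.  25. 186.]
side 30 [ 0.6383 -0.0516] [22. 19.] -7.7 z 0.0522
side 122 [ 0.4296 -0.0606] [79. 26.] -8.5 z 0.0605
side 146 [ 0.6223 -0.0075] [58. 40.] -1.9 z 0.0523
top 80 [ 0.6202 -0.1412] [68. 18.] -6.4 z 0.0445
top 53 [0.6224 0.0148] [53. 14.] 0.1 z 0.044
top 613 [ 0.6183 -0.0618] [142.  62.] 87.9 z 0.0522
top 152 [ 0.4279 -0.0638] [80. 24.] -9.6 z 0.0604
24.75 [0.5337 0.1227 0.1488] [ 0.1 -0.1 -0.7] 0.007
```

View pics/lev2_side.png

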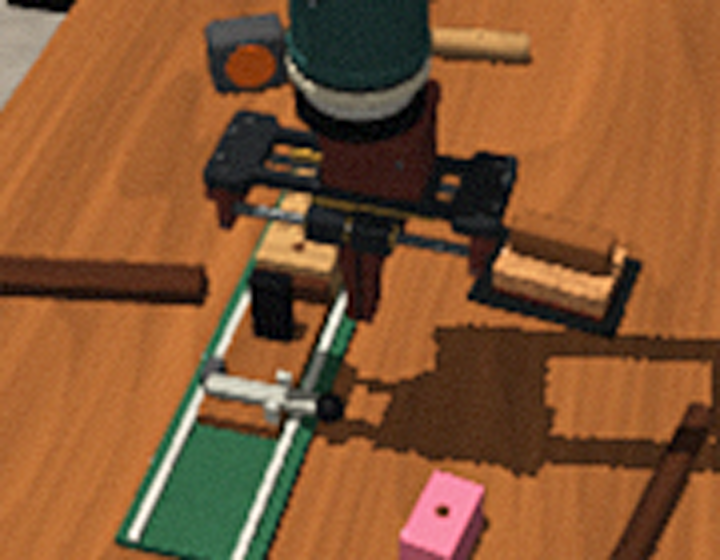

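The lever now lies level in the fork (ball at (328,408) in the crop, measured top z≈0.047). I press once from directly above to make sure it is fully closed.

```bash
python3 -m inch '[[0,0.032,0,0,0],[0,0.032,0,0,0],[0,0.032,0,-0.04,0],[0,0.032,0,-0.07,0],[0,0.032,0,-0.08,0],[0,0.032,0,-0.084,0],[0,0.032,0,-0.084,0]]';python3 -m inch '[[0,0,0,-0.002,0],[0,0,0,-0.004,0],[0,0,0,-0.004,0]]';python3 -m inch '[[0,0,0,-0.001,0],[0,0,0,-0.002,0],[0,0,0,-0.002,0]]'
```

```text
time: 25.45
position: [0.5659, 0.1231, 0.0654]
ee_rot: [0.718, 0.696, -0.0, -0.0]
force: [0.7, 0.5, 0.2]
finger_gap: 0.003
finger_force: 0.0
time: 25.75
position: [0.5665, 0.1232, 0.0623]
ee_rot: [0.718, 0.696, 0.0, 0.0]
force: [0.3, 0.2, 1.1]
finger_gap: 0.007
finger_force: 0.0
time: 26.05
position: [0.5666, 0.1232, 0.0605]
ee_rot: [0.718, 0.696, 0.0, 0.0]
force: [-1.1, -0.4, 7.5]
finger_gap: 0.008
finger_force: 3.5
```

```bash
python3 -m inch '[[0,0,0,0.05,0],[0,0,0,0.1,0],[0.55,-0.05,-0.05,0.1,0.1],[0.55,-0.08,-0.09,0.1,0.2],[0.55,-0.11,-0.13,0.1,0.3],[0.55,-0.137,-0.16,0.1,0.35],[0.55,-0.137,-0.186,0.1,0.4],[0.55,-0.137,-0.186,0.1,0.456]]' 30; python3 -m inch '[[0.55,0,0,0,0],[0.55,0,0,0,0],[0.55,0,0,0,0],[0.55,0,0,0,0]]';  python3 - <<'E'
from h import *
from scipy.spatial.transform import Rotation as Ro
s=read_state(); y=Ro.from_quat(s["ee_rot"]).as_matrix()[:,1]; print(np.degrees(np.arctan2(y[1],y[0])),s["joint_pos"].round(2))
look()
E
```

```text
time: 26.85
position: [0.4274, -0.0656, 0.1599]
ee_rot: [0.365, 0.931, -0.001, 0.0]
force: [-0.1, 0.6, -0.6]
finger_gap: 0.511
finger_force: 0.0
time: 27.25
position: [0.4294, -0.0622, 0.1596]
ee_rot: [0.366, 0.931, 0.0, -0.0]
force: [0.2, 0.8, 0.2]
finger_gap: 0.548
finger_force: 0.0
47.05212503626861 [-0.3   0.22  1.95  0.    0.97 -1.12]
side 585 [ 0.6204 -0.06  ] [146.  61.] 88.8 z 0.0524
top 64 [ 0.6182 -0.1427] [70. 15.] -0.8 z 0.0436
top 53 [0.6207 0.0166] [56. 11.] 0.4 z 0.043
top 626 [ 0.6192 -0.0619] [141.  60.] 88.3 z 0.052
27.35 [ 0.4293 -0.0623  0.1595] [-1.3  0.6 -0.2] 0.545
```

```bash
python3 -m inch '[[0.55,0,0,0,0.185],[0.55,0,0,0,0.185],[0.55,0,0,0,0.185],[0.55,0,0,0,0.185],[0.55,0,0,0,0.185]]';  python3 - <<'E'
from h import *
from scipy.spatial.transform import Rotation as Ro
s=read_state(); y=Ro.from_quat(s["ee_rot"]).as_matrix()[:,1]; print(np.degrees(np.arctan2(y[1],y[0])),s["position"])
E
python3 -m inch '[[0.55,0,0,-0.05,0],[0.55,0,0,-0.09,0],[0.55,0,0,-0.109,0],[0.55,0,0,-0.109,0],[0.2,0,0,-0.109,0],[0.2,0,0,-0.109,0],[0.2,0,0,-0.109,0],[0.2,0,0,-0.109,0]]' 40
```

```text
time: 27.85
position: [0.4292, -0.0625, 0.1596]
ee_rot: [0.083, 0.997, -0.0, -0.0]
force: [-0.8, 0.5, 0.2]
finger_gap: 0.553
finger_force: 0.0
80.44534483989435 [ 0.4291826  -0.06254693  0.15955875]
time: 28.65
position: [0.43, -0.0631, 0.0517]
ee_rot: [0.084, 0.996, -0.0, 0.001]
force: [-0.1, 0.5, 6.5]
finger_gap: 0.272
finger_force: 40.0
```

```bash
python3 -m inch '[[0.2,0,0,0.04,0],[0.2,0,0,0.09,0],[0.2,0,0,0.11,0],[0.2,0.05,0.02,0.11,0.0435],[0.2,0.1,0.04,0.11,0.0435],[0.2,0.15,0.057,0.11,0.0435],[0.2,0.193,0.057,0.11,0.0435],[0.2,0.193,0.057,0.11,0.0435]]'; python3 -m inch '[[0.2,0,0,-0.03,0],[0.2,0,0,-0.05,0],[0.2,0,0,-0.055,0],[0.2,0,0,-0.057,0],[0.2,0,0,-0.058,0],[0.2,0,0,-0.058,0]]'
python3 - <<'E'
from h import *
look()
im=cv2.imread("pics/last_side.png"); cv2.imwrite("pics/blk.png",cv2.resize(im[130:270,150:330],(720,560),interpolation=cv2.INTER_CUBIC))
E
```

```text
time: 29.45
position: [0.6289, -0.0054, 0.1612]
ee_rot: [0.015, 1.0, -0.0, 0.004]
force: [-1.2, -1.0, -2.5]
finger_gap: 0.269
finger_force: 40.0
time: 30.05
position: [0.6227, -0.0061, 0.1037]
ee_rot: [0.016, 1.0, -0.0, 0.001]
force: [-0.5, -0.1, -2.8]
finger_gap: 0.271
finger_force: 40.0
side 47 [ 0.6128 -0.1185] [41. 27.] -12.3 z 0.0524
side 41 [ 0.6116 -0.0933] [40. 24.] -21.2 z 0.0525
top 92 [ 0.6165 -0.1412] [74. 18.] -0.2 z 0.0431
top 137 [ 0.6171 -0.1096] [57. 45.] -1.4 z 0.0518
30.15 [ 0.6227 -0.006   0.1037] [ 0.1 -0.  -3.1] 0.269
```

View pics/blk.png

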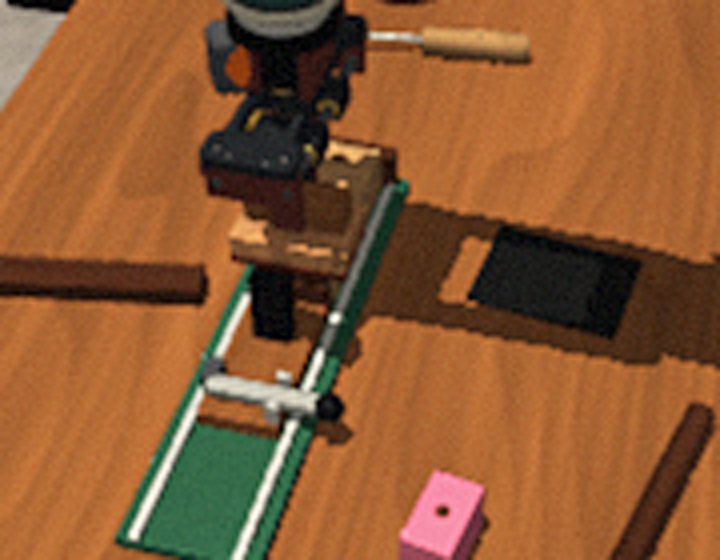

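The block hangs level just above the row by the stop at (295,245) in the crop, and the lever is still down. I lower it in millimetres.

```bash
python3 -m inch '[[0.2,0,0,-0.001,0],[0.2,0,0,-0.002,0],[0.2,0,0,-0.002,0]]'|egrep 'pos|^force'; python3 -m inch '[[0.2,0,0,-0.001,0],[0.2,0,0,-0.001,0],[0.2,0,0,-0.001,0]]'|egrep 'pos|^force'; python3 -m inch '[[0.2,0,0,-0.001,0],[0.2,0,0,-0.001,0],[0.2,0,0,-0.001,0]]'|egrep 'pos|^force'
```

```text
position: [0.6223, -0.0059, 0.1008]
force: [-0.0, -0.1, -1.7]
position: [0.6223, -0.0059, 0.1008]
force: [-2.7, 0.1, 7.0]
position: [0.6223, -0.0059, 0.1008]
force: [-4.9, 0.6, 14.7]
```

```bash
python3 -m inch '[[0.2,0,0,0.0005,0],[0.2,0,-0.008,0.0005,0],[0.2,0,-0.016,0.0005,0],[0.2,-0.001,-0.024,0.0005,0],[0.2,-0.001,-0.032,0.0005,0],[0.2,-0.001,-0.04,0.0005,0],[0.2,-0.001,-0.048,0.0005,0],[0.2,-0.001,-0.056,0.0005,0]]'|egrep 'pos|^force'; python3 -m inch '[[0.2,0,-0.008,0,0],[0.2,0,-0.016,0,0],[0.2,-0.001,-0.024,0,0],[0.2,-0.001,-0.032,0,0],[0.2,-0.001,-0.04,0,0],[0.2,-0.001,-0.048,0,0],[0.2,-0.002,-0.054,0,0],[0.2,-0.002,-0.054,0,0]]'; python3 -m inch '[[0.2,0,0,0,0],[0.2,0,0,0,0],[0.2,0,0,0,0]]'
```

```text
position: [0.6226, -0.0611, 0.1008]
force: [0.1, 5.1, 9.0]
time: 32.65
position: [0.6207, -0.1164, 0.1008]
ee_rot: [0.016, 1.0, -0.0, 0.002]
force: [0.9, 1.0, 6.1]
finger_gap: 0.273
finger_force: 40.0
time: 32.95
position: [0.6207, -0.1163, 0.1007]
ee_rot: [0.016, 1.0, -0.0, 0.002]
force: [-0.3, 0.8, 6.1]
finger_gap: 0.269
finger_force: 40.0
```

```bash
python3 -m inch '[[0.2,0,0,0.01,0],[0.2,0,0,0.04,0],[0.2,0,0,0.06,0],[0.2,-0.04,0.02,0.06,-0.0435],[0.2,-0.09,0.04,0.06,-0.0435],[0.2,-0.14,0.052,0.06,-0.0435],[0.2,-0.19,0.052,0.06,-0.0435],[0.2,-0.19,0.052,0.06,-0.0435]]'
python3 - <<'E'
from h import *
for n in("top","side"):
    im,d,k,R,t=cam(n); W=pts(d,k,R,t); hsv=cv2.cvtColor(im,cv2.COLOR_RGB2HSV)
    v,u=np.nonzero((hsv[...,2]<45)&(abs(W[...,0]-.429)<.09)&(abs(W[...,1]+.06)<.08)&(W[...,2]<.012))
    P=np.array([ray(a,b,.003,k,R,t) for a,b in zip(u,v)])
    if len(P): print(n,len(P),rect(P),P.mean(0))
E
```

```text
time: 33.75
position: [0.4198, -0.0614, 0.158]
ee_rot: [0.084, 0.996, 0.001, -0.005]
force: [0.1, -0.1, -3.5]
finger_gap: 0.268
finger_force: 40.0
side 756 (array([ 0.43222809, -0.06190575]), (118.03853607177734, 92.37825012207031), -7.9439697265625) [ 0.43121618 -0.06111078  0.003     ]
```

```bash
python3 -m inch '[[0.2,0,0,-0.05,0],[0.2,0,0,-0.09,0],[0.2,0,0,-0.102,0],[0.2,0,0,-0.106,0],[0.2,0,0,-0.108,0],[0.2,0,0,-0.109,0],[0.2,0,0,-0.109,0]]';python3 -m inch '[[0.55,0,0,0,0],[0.55,0,0,0,0],[0.55,0,0,0,0],[0.55,0,0,0.05,0],[0.55,0,0,0.1,0],[0.55,-0.02,-0.05,0.1,0],[0.55,-0.03,-0.1,0.1,0],[0.55,-0.04,-0.15,0.1,0]]'; python3 -m inch '[[0.55,0,-0.05,0,0],[0.55,0,-0.1,0,0],[0.55,0,-0.15,0,0],[0.55,0,-0.15,0,0],[0.55,0,-0.15,0,0]]'
python3 - <<'E'
from h import *
look()
a=cv2.imread("pics/last_side.png"); b=cv2.imread("pics/last_top.png")
cv2.imwrite("pics/end.png",np.vstack([cv2.resize(a[130:270,150:330],(500,300),interpolation=cv2.INTER_CUBIC),cv2.resize(b[140:260,150:350],(500,300),interpolation=cv2.INTER_CUBIC)]))
E
```

```text
time: 34.55
position: [0.4302, -0.0642, 0.0517]
ee_rot: [0.084, 0.996, -0.0, 0.0]
force: [-6.2, 0.5, 11.7]
finger_gap: 0.277
finger_force: 40.0
time: 35.35
position: [0.3905, -0.2098, 0.1512]
ee_rot: [0.083, 0.997, -0.001, 0.001]
force: [1.5, -0.2, 0.0]
finger_gap: 0.548
finger_force: 0.0
time: 35.85
position: [0.3902, -0.3594, 0.15]
ee_rot: [0.085, 0.996, 0.0, 0.0]
force: [0.5, 0.3, -0.1]
finger_gap: 0.551
finger_force: 0.0
side 590 [ 0.6201 -0.0591] [146.  61.] 88.7 z 0.0525
side 123 [ 0.4292 -0.0633] [79. 25.] -7.3 z 0.0605
top 80 [ 0.6165 -0.1414] [74. 17.] -4.7 z 0.0435
top 48 [0.615  0.0152] [46. 14.] 1.6 z 0.0434
top 611 [ 0.6185 -0.0634] [144.  61.] 88.2 z 0.052
top 148 [ 0.4278 -0.0659] [79. 24.] -9.8 z 0.0596
35.95 [ 0.3899 -0.357   0.1498] [-0.   0.9  0.4] 0.551
```

View pics/end.png

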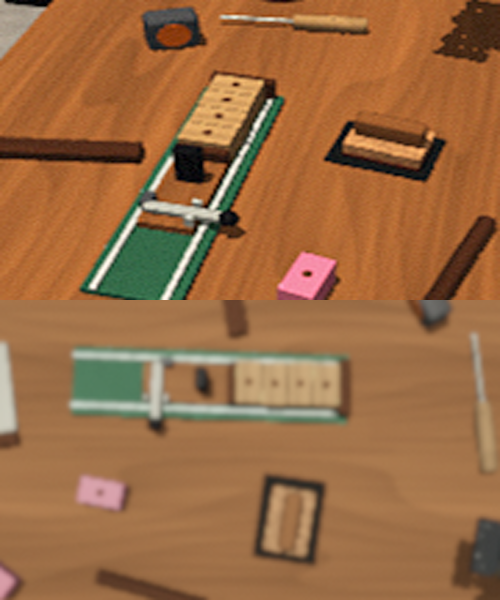

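The row of four is closed up at (225,110) in the upper crop, the lever is down (ball at (228,218)), and the block sits on its mat at (385,145). The bystanders look undisturbed, so I hand in.

```bash
python3 -c "
from h import *
print(hand_in())"
```

```text
the job is handed in; nothing more can be done
None
```

Handed in, with no verdict returned: the last pictures show the four blanks clamped tight against the cheek with the lever down, the row rubbed from stop to cheek, and the sanding block flat on its mat.

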